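# Lock a dental cast into the scan stage and switch the scanner on

### The arm

A 6-joint arm with a two-finger parallel gripper is mounted at the origin on the work surface. World frame = base frame: x ahead of the robot, y to its left, z up, the work surface at z = 0. Lengths are in m, angles in rad, forces in N, time in s.
With the tool pointing down it reaches from about 0.25 to 0.775 m from the base axis. Payload 4 kg.
Tool frame: the origin (TCP) lies at the very end of the fingers, on their centre line; the grasp point (between the pads) lies 19 mm behind it; z points along the fingers, y is the line along which they close (so a half turn about z gives the same grasp; the last joint's range is limited). The gripper opens to 94 mm and grips with 3 to 60 N. Pads are 16 mm wide; open, the fingers measure 119 mm over their backs; the gripper's body (75 mm by 177 mm) begins 78 mm behind the grasp point.
Start: joints at [-1.206, 0.087, 1.371, -0, 1.684, -0.103], TCP at [0.248, -0.491, 0.206] pointing down, gripper open.
Joint ranges: [-3.1, 3.1], [-0.76, 2.03], [0.27, 2.55], [-1.08, 4.22], [0.17, 2.65], [-2.57, 2.57]. Speed limits (rad/s): [2.79, 2.79, 3.14, 3.14, 3.14, 3.14].

### API

Orientations are given as [roll, pitch, yaw] about the fixed x, y, z axes, in that order (R = Rz(yaw) Ry(pitch) Rx(roll)).
In Python, from bench import robot gives the robot as it stands. The module is installed in compiled form; this text tells all that it offers.
- The arm moves only by the tool move_arm, never from a script. Its argument "deltas" is one flat list of numbers, 7 for each row, row after row: the turn, a rotation vector about the tool's x, y, z in rad, then the shift along the tool's x, y, z in cm, then the closure, from -1 (fully open) to 1 (shut). A call has 1 to 8 rows; each row is the pose to reach, as a shift and turn from the pose commanded when the call began, along the tool's axes at that moment; what a row does not reach only later rows make up. A row lasts 1/10 s, in which the tool goes at most 50 mm and 8.59 degrees, less where a joint would pass 70% of its speed; a pose out of reach is approached as far as the arm can. A call with a gripper value outside its range is refused whole. The fingers move at their own pace and stop on an object; the grip force is fixed at half the most. Time passes only in rows, so rows that repeat a pose let the fingers close. It gives the time, the measured TCP pose, the force, the opening and the grip force at its end, in the units of the state.
- robot.get_obs(): the state, without advancing time (a new reading comes with each control period).
- robot.snapshot(name): name is "scene" or "top"; returns a dict with "image" (480x640x3 uint8, red, green, blue), "depth" (480x640 float32, m along the optical axis (not along the pixel's ray), 0 where there is no reading), "fov_y" (degrees; the focal length in pixels is half the picture's height over the tangent of half this angle, whatever the lens; pixels are square), "cx", "cy" (the principal point, pixels), "D" ([k1, k2, p1, p2, k3] as OpenCV has them; the pictures are not rectified), "origin" and "orientation" of the camera in the world. Camera axes: x right, y up, looking along -z (the intrinsics and any distortion apply to the point x, -y, -z); pixel columns grow to the right and rows downward; lengths in m; the calibration is good to about 2 mm. A picture is of the moment at which its call begins.
- robot.close_job(): hands the job in; it is judged then, once.
The state is a dict: "time": time; "joint_positions": joint angles; "qvel": joint speeds; "joint_torque": joint torques, N m; "tool_pos": TCP position; "ee_rot": TCP orientation; "wrist_force": force on the tool from outside, world axes, zero at the start; "wrist_torque": the same for the moment, N m; "width": finger opening in m; "finger_force": force on a finger pad.
Only numpy, scipy, OpenCV 4.12 (cv2) and the standard library are available. Lean on these libraries where they do the work, as an engineer would, in place of code of your own. Each camera call takes 0.05 s, during which the arm holds its last target. There are 200 camera calls.

### The job

Take the blue plaster cast on the blue mount out of its rack and hang it upright on the open orange rest, letting go of it there so that you can take it again by its flat faces. Then lower its hammer head into the slot of the scan stage between the two blue cheeks, until the mount sits on the strut, turn it a quarter turn so that the head catches under the lips, let go, and flip the green toggle switch on. Keep the cast upright, and leave the yellow cast, the black switch and everything else on the bench as they are.

Things in the scene. Friction and masses are not known exactly. Their poses are not given: they have to be found in the camera images.
- cast: dental cast of blue stone on a BLUE hammer-head mount, 0.12 kg. Heights above its origin: steel head 30 x 12 mm (x, y), 0 to 5 mm; neck 10 mm in diameter to 12 mm; blue collar 40 x 26 mm (x, y) to 20 mm; stem 15 mm in diameter to 34 mm; plaster block with teeth to 64 mm. Both ends alike. Origin: centre of the head's underside, z up. Starts in scan_rack, along its x, origin 28 mm above the bench
- cast_block (a point): centre of the cast's plaster block, 49 mm above the cast's origin. The block, 56 x 16 x 30 mm (x, y, z), is what to grip: by its ends (56 mm) or its flat faces (16 mm). The cast lifts straight up out of rack or rest only while its long axis (x) lies along the rails
- scan_rack: fixed grey rack of the cast on the blue mount: base 70 x 62 mm (x, y), two rails along x, 15 mm apart, tops 40 mm above the bench. On them two clear cheeks, 60 mm long, inner faces 15 mm either side of the middle plane, tops 94 mm above the bench: 7 mm beside each flat face of the cast is too little for a finger; its ends are open. Origin: centre of underside, z up
- rest: fixed open orange rest: base 100 x 62 mm (x, y), two rails along x, 15 mm apart, tops 40 mm above the bench, nothing above them. The cast hangs there by its collar, head down in the gap, long axis along the rails, origin 28 mm above the bench, anywhere within 45 mm of the middle along x. Origin: centre of the underside, z up
- stage: fixed scan stage: white foot 130 x 90 x 20 mm; on it, along x, a 41 x 21 mm slotted strut, slot up: top 41 mm above the bench, slot 15 mm wide, lips 3 mm thick, inside 36 mm wide, 15 mm deep below the lips. Two blue cheeks across it, 40 mm wide, inner faces 38 mm either side of the middle along x, tops 97 mm above the bench. Origin: centre of the underside
- dock (a point): middle of the slot, level with the strut's top, midway between the blue cheeks. The cast goes in with its long axis along the slot (stage x; 10 mm is then left at each end of the block, too little for a finger; beside its flat faces is free room) and is turned, either way, until it lies across (stage y). Collar on the strut: its origin is 29 mm above the bench
- scan_switch_box: fixed white switch box 76 x 56 x 45 mm (x, y, z) with a GREEN toggle lever on top, which pivots about the box's y axis at the middle of the top face (45 mm above the bench) and tips over along the box's x axis. Origin: centre of the underside
- scan_switch (a joint): green lever angle: 0 = off, leaning 23 degrees to its box's -x; 0.8 = on, leaning as far to +x. Over-centre: driven to the nearer end; takes about 3.5 N at the tip towards the box's +x and snaps over by itself beyond 0.4
- scan_switch_tip (a point): green lever: centre of the ball (15 mm diameter) at the lever's tip, 36 mm from the pivot; lever shank 9 mm thick; when off the tip lies 14 mm to the box's -x side of the pivot and 78 mm above the bench
- lamp_switch_box: fixed white switch box 76 x 56 x 45 mm (x, y, z) with a BLACK toggle lever on top, which pivots about the box's y axis at the middle of the top face (45 mm above the bench) and tips over along the box's x axis. Origin: centre of the underside
- lamp_switch (a joint): black lever, to be left alone (off). Its lever angle: 0 = off, leaning 23 degrees to its box's -x; 0.8 = on, leaning as far to +x. Over-centre: driven to the nearer end; takes about 3.5 N at the tip towards the box's +x and snaps over by itself beyond 0.4
- other_cast: the other cast, same shape, of yellow stone on a YELLOW mount, hanging in other_rack; to be left alone. Origin as for cast
- other_rack: fixed grey rack of the cast on the yellow mount: base 70 x 62 mm (x, y), two rails along x, 15 mm apart, tops 40 mm above the bench. On them two clear cheeks, 60 mm long, inner faces 15 mm either side of the middle plane, tops 94 mm above the bench: 7 mm beside each flat face of the cast is too little for a finger; its ends are open. Origin: centre of underside, z up
- dropper: small dropper bottle, 32 mm diameter, 85 mm tall, standing; bystander; origin: centre of its underside
- jar: amber glass jar, 56 mm diameter, 60 mm tall; bystander; origin: centre of its underside
- pen_cup: dark metal pen cup, 72 mm diameter, 95 mm tall; bystander; origin: centre of its underside
- firing_tray: white ceramic firing tray, a disc 64 mm in diameter and 14 mm thick; bystander; origin: centre of its underside
- brush: wooden brush, 150 mm long, lying on the bench; bystander; origin under its middle
- wax_box: red box of wax, 70 x 45 x 22 mm; bystander; origin: centre of its underside

How it is judged:
On the way, in this order (a step that is already met when the one before it is completed fails the run):
1. the cast hangs upright on the orange rest, let go (z of cast in the frame of rest between 0.025 and 0.0315 m and y of cast in the frame of rest between -0.008 and 0.008 m and x of cast in the frame of rest between -0.05 and 0.05 m and angle between cast's own z axis and vertical below 0.12 rad and contact force between the fingers and cast below 0.05 N and linear speed of cast below 0.02 m/s), for 0.2 s.
2. the hammer head is down in the slot between the cheeks, lying along the slot, collar on the strut (z of cast in the frame of stage between 0.024 and 0.0325 m and horizontal distance between cast and dock below 0.015 m and angle between cast's own z axis and vertical below 0.12 rad and angle between the x axis of cast and the x axis of stage, either way round below 0.35 rad), for 0.1 s.
3. the cast is turned a quarter turn and let go (z of cast in the frame of stage between 0.024 and 0.0325 m and horizontal distance between cast and dock below 0.015 m and angle between cast's own z axis and vertical below 0.12 rad and angle between the x axis of cast and the y axis of stage, either way round below 0.26 rad and contact force between the fingers and cast below 0.05 N), for 0.2 s.
4. the green switch is on (value of joint scan_switch above 0.65 rad), for 0.2 s.
At the end, for the whole second after the job is handed in: Blue-mount cast upright (7 deg) in the stage, collar on the strut (origin 24 to 32.5 mm up), within 15 mm of the dock, long axis across the slot within 15 deg, at rest; green switch on (above 0.65), black one off; the other cast and all bystanders within 30 mm of their starts (z of cast in the frame of stage between 0.024 and 0.0325 m and horizontal distance between cast and dock below 0.015 m and angle between cast's own z axis and vertical below 0.12 rad and angle between the x axis of cast and the y axis of stage, either way round below 0.26 rad and linear speed of cast below 0.02 m/s and value of joint scan_switch above 0.65 rad and value of joint lamp_switch below 0.3 rad and distance of each of dropper, jar, pen_cup, firing_tray, brush, wax_box, other_cast from where it was at the start of the episode below 0.03 m); the robot touches nothing.
It fails at once if the cast is tipped over (more than 35 degrees) (angle between cast's own z axis and vertical above 0.6 rad).
It fails at once if the black switch is flipped (value of joint lamp_switch above 0.4 rad).
It fails at once if a bystander is pushed away (more than 30 mm) (distance of any of dropper, jar, pen_cup, firing_tray, brush, wax_box, other_cast from where it was at the start of the episode above 0.03 m).
It also fails if it takes over 70 s, if anything falls off the work surface, if the arm or the gripper's body presses on something with over 40 N, if the wrist force passes 120 N, or if a joint passes its speed limit or range.

## Working session

There is one attempt and no reset: what is moved stays moved. The work goes in short steps, Python scripts to look and compute and a tool call to move; the robot and the scene stay as the last step left them, time stands still between calls to the robot, and variables do not carry over. Pictures are saved under pics/ and viewed, at most 10 in all, crops included, and the job is handed in when it is done.

Besides the shell and the picture viewer there is one more tool, called after ">>>" by a JSON object that holds its "op" and its "data", one argument or row to a line. move_arm: Moves the arm, as the interface text tells. Its arguments: {"type":"object","properties":{"deltas":{"type":"array","items":{"type":"number"}}},"required":["deltas"]}

```bash
mkdir -p pics
cat > h.py <<'E'
import numpy as np, cv2, pickle
from scipy.spatial.transform import Rotation as R
from bench import robot
def cam(s):
    h=s["image"].shape[0]; f=h/2/np.tan(np.radians(s["fov_y"])/2)
    K=np.array([[f,0,s["cx"]],[0,f,s["cy"]],[0,0,1.]])
    o=np.array(s["orientation"],float)
    M=o if o.shape==(3,3) else (R.from_euler('xyz',o).as_matrix() if o.size==3 else R.from_quat(o).as_matrix())
    return K,np.array(s["D"],float),M,np.array(s["origin"],float)
def ray(s,uv):
    K,D,M,o=cam(s); p=cv2.undistortPoints(np.array(uv,float).reshape(-1,1,2),K,D)[:,0]
    return o,np.c_[p[:,0],-p[:,1],-np.ones(len(p))]@M.T
def onz(s,uv,z):
    o,d=ray(s,uv); return o+d*((z-o[2])/d[:,2])[:,None]
def cloud(s):
    h,w=s["depth"].shape; u,v=np.meshgrid(np.arange(w),np.arange(h))
    o,d=ray(s,np.c_[u.ravel(),v.ravel()]); P=o+d*s["depth"].ravel()[:,None]
    P[s["depth"].ravel()==0]=np.nan
    return P.reshape(h,w,3)
def snap(n,fn=None):
    s=robot.snapshot(n)
    if fn: cv2.imwrite(fn,s["image"][:,:,::-1]); pickle.dump(s,open(fn[:-3]+'pkl','wb'))
    return s
E
python3 - <<'E'
from h import *
for n in("top","scene"):
    s=snap(n,f"pics/{n}0.png"); print(n,s["fov_y"],s["cx"],s["cy"],s["D"],s["origin"],s["orientation"])
o=robot.get_obs(); print(o)
E
```

```text
top 56.40812381708886 315.43566364240814 236.38051780275896 [0.0270219 0.        0.        0.        0.       ] [0.40554552 0.0362541  1.11636465] [ 1.44626932e-01 -4.83983694e-04 -1.58527525e+00]
scene 54.07312322404056 323.40357538808445 244.36186220116545 [0.01217761 0.         0.         0.         0.        ] [0.99708263 0.28516716 0.78112717] [ 0.60298942 -0.00570446  2.0652695 ]
{'time': 0.1, 'joint_positions': array([-1.20609499e+00,  8.79230055e-02,  1.37207340e+00, -7.78274245e-06,
        1.68360764e+00, -1.03112602e-01]), 'qvel': array([-0.00029145, -0.00084774, -0.00343689, -0.00023783,  0.00195386,
        0.00044262]), 'joint_torque': array([ 2.56260340e-03, -3.41255522e+01, -3.03299654e+01,  7.21981446e-02,
        3.04870738e-02, -9.51519473e-05]), 'tool_pos': array([ 0.24782777, -0.49045557,  0.2044134 ]), 'ee_rot': array([-3.13959114e+00, -1.99338861e-04,  4.67812874e-01]), 'wrist_force': array([ 0.430387  ,  0.69379158, -0.1663356 ]), 'wrist_torque': array([-0.03640844,  0.05243698, -0.02419929]), 'finger_force': 0.0, 'width': 0.09425164600525061}
```

View pics/top0.png

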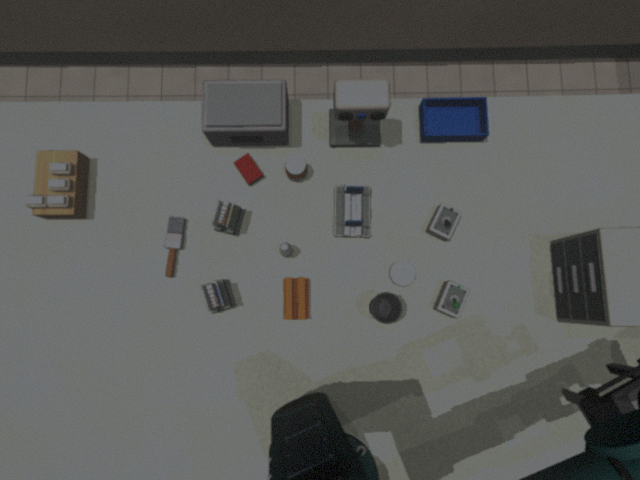

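View pics/scene0.png

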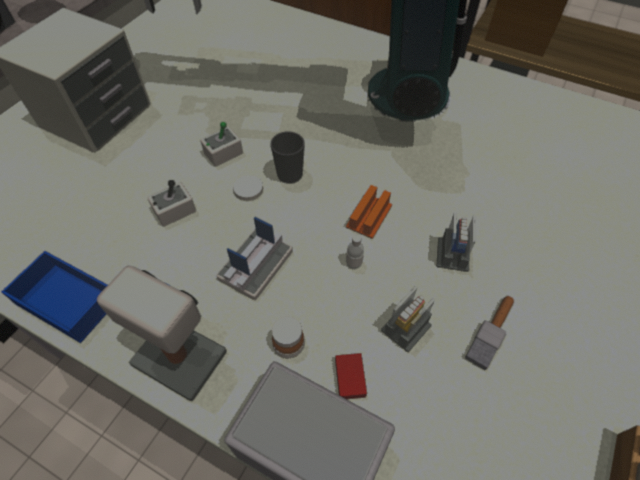

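The top view shows the blue cast at (218,295), yellow cast (228,217), rest (296,298), stage (352,210), green switch (453,298), black switch (443,221). In the scene view the blue cast is at (461,237) and the green lever at (223,130).

Run:
```python
from h import *
T=pickle.load(open("pics/top0.pkl","rb")); P=cloud(T)
S=pickle.load(open("pics/scene0.pkl","rb")); Q=cloud(S)
def rect(p):
    (c,wh,a)=cv2.minAreaRect((p[:,:2]*1000).astype(np.float32)); return np.round(c,1),np.round(wh,1),round(a,1)
b=P[250:330,90:160]; print("bench z",np.nanmedian(b[...,2]),np.nanstd(b[...,2]), "scene bench",np.nanmedian(Q[300:330,540:600,2]))
R0={"rack":(195,270,245,320),"rest":(275,268,318,328),"stage":(325,178,380,245),"green":(428,272,475,325),"black":(420,195,466,247)}
for n,(x0,y0,x1,y1) in R0.items():
    p=P[y0:y1,x0:x1].reshape(-1,3); p=p[~np.isnan(p[:,0])]
    h=np.histogram(p[:,2],bins=np.arange(-.005,.11,.005))[0]; print(n,h)
    for lo,hi in((.006,.2),(.03,.05),(.06,.2)):
        q=p[(p[:,2]>lo)&(p[:,2]<hi)]
        if len(q)>5: print("  ",lo,hi,len(q),rect(q),np.round(q.mean(0)*1000,1))
print("---scene")
for n,(x0,y0,x1,y1) in {"rest":(340,175,400,245),"rack":(430,205,485,275),"stage":(210,210,300,300),"green":(195,115,248,170)}.items():
    p=Q[y0:y1,x0:x1].reshape(-1,3); p=p[~np.isnan(p[:,0])]
    for lo,hi in((.006,.2),(.03,.05),(.06,.2)):
        q=p[(p[:,2]>lo)&(p[:,2]<hi)]
        if len(q)>5: print(n,"  ",lo,hi,len(q),rect(q),np.round(q.mean(0)*1000,1))
# crops
I=T["image"]
c=[cv2.resize(I[y:y+70,x:x+90],None,fx=4,fy=4,interpolation=cv2.INTER_CUBIC) for x,y in((190,262),(265,262),(315,175),(415,262))]
m=np.vstack([np.hstack(c[:2]),np.hstack(c[2:])]); m=np.clip(m*1.8,0,255).astype(np.uint8)
cv2.imwrite("pics/crops.png",m[:,:,::-1])
```

```text
bench z -0.0005470694010861754 0.0021164366577424163 scene bench 0.0013548221302976393
rack [970 651 115  19  16  15  12  18  62  49  23  25  25  21  39  32  50  52
  84 158  34   0]
   0.006 0.2 819 (array([423.4, 270.1]), array([70.2, 61.6]), 17.7) [422.6 263.7  61.6]
   0.03 0.05 152 (array([423.8, 269.2]), array([70. , 45.5]), 17.7) [421.  258.9  40.2]
   0.06 0.2 470 (array([423.6, 270.3]), array([59.8, 40.9]), 17.8) [423.3 268.8  84.5]
rest [893 674 343  52   4   2   6  26 339 212   0   0   0   0   0   0   0   0
   0   0   0   0]
   0.006 0.2 925 (array([425.8,  88.3]), array([ 69.3, 121.1]), 89.4) [413.8  82.7  27.8]
   0.03 0.05 577 (array([414.8,  83.2]), array([45.5, 99.3]), 89.6) [413.   83.6  39.2]
stage [1065  702   20   20  403  709   59    8  178  246   19   17   17    4
   24   12   17   16   14   37   58    1]
   0.006 0.2 1871 (array([636.4, -58. ]), array([ 88.2, 145.2]), 88.1) [625.8 -56.8  32.5]
   0.03 0.05 451 (array([629.2, -58.5]), array([ 41. , 130.2]), 86.9) [626.  -57.4  40.5]
   0.06 0.2 183 (array([629. , -58.2]), array([39.1, 87.6]), 87.6) [631.  -57.4 
[... 1207 characters left out ...]
 18.3) [441.3 271.3  40.9]
rack    0.06 0.2 752 (array([424.1, 270.8]), array([60.9, 41.2]), 17.8) [428.8 272.1  83.8]
stage    0.006 0.2 3208 (array([629.8, -56.6]), array([ 90.8, 131.4]), 87.9) [636.8 -49.   36.9]
stage    0.03 0.05 850 (array([629.4, -57.9]), array([ 43.4, 130.4]), 88.2) [635.3 -52.3  40.9]
stage    0.06 0.2 501 (array([629.8, -57.5]), array([41. , 88.2]), 87.6) [630.6 -56.2  82.6]
green    0.006 0.2 1100 (array([ 409.5, -288.9]), array([60.6, 76.6]), 65.3) [ 416.8 -281.2   38.8]
green    0.03 0.05 709 (array([ 409.2, -289. ]), array([59.9, 76.1]), 66.2) [ 415.1 -284.    43.8]
green    0.06 0.2 62 (array([ 399. , -283.7]), array([12.3, 17.9]), 51.5) [ 399.9 -283.2   76.3]
```

View pics/crops.png

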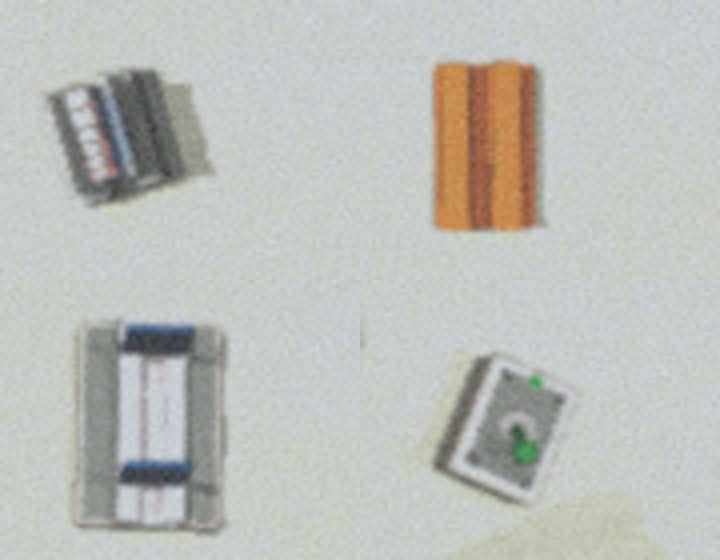

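The crops show the rails, slot and switch matching the depth fits. Poses: rack (424,270) mm at 17.8°, rest (415,84) at 0°, stage (629,-58) at -2.5°, green box +x towards -25°.

```bash
cat > go.py <<'E'
import sys
from h import *
# usage: go.py x y z(mm) yaw(deg)  -> total delta in tool axes from the measured pose
o=robot.get_obs(); M=R.from_euler('xyz',o["ee_rot"]); p=o["tool_pos"]
print("t",round(o["time"],2),"pos",np.round(p*1e3,1),"rpy",np.round(np.degrees(o["ee_rot"]),2),"F",np.round(o["wrist_force"],1),"w",round(o["width"]*1e3,1),round(o["finger_force"],1))
a=[float(v) for v in sys.argv[1:]]
for i in range(0,len(a),4):
    x,y,z,w=a[i:i+4]; G=R.from_euler('xyz',[180,0,w],degrees=True)
    print("turn",np.round((M.inv()*G).as_rotvec(),3),"shift cm",np.round(M.inv().apply(np.array([x,y,z])/1e3-p)*100,2))
E
python3 go.py 350 0 210 70  424 270 160 107.8
```

```text
t 0.1 pos [ 247.8 -490.5  204.4] rpy [-1.7989e+02 -1.0000e-02  2.6800e+01] F [ 0.4  0.7 -0.2] w 94.3 0.0
turn [-0.002 -0.001 -0.754] shift cm [ 31.24 -39.17  -0.47]
turn [-0.002 -0.002 -1.414] shift cm [ 50.02 -59.92   4.57]
```

>>> {"op": "move_arm", "data": {
  "deltas": [0, 0, -0.75, 31, -39, -0.5, -1, 0, 0, -0.75, 31, -39, -0.5, -1, 0, 0, -0.75, 31, -39, -0.5, -1, 0, 0, -0.75, 31, -39, -0.5, -1, 0, 0, -0.75, 31, -39, -0.5, -1, 0, 0, -0.75, 31, -39, -0.5, -1, 0, 0, -0.75, 31, -39, -0.5, -1, 0, 0, -0.75, 31, -39, -0.5, -1]
}}

```text
time: 0.9
tool_pos: [0.3286, -0.0973, 0.2092]
ee_rot: [3.141, -0.0, 1.217]
wrist_force: [0.9, 0.4, 0.6]
width: 0.0939
finger_force: 0.0
```

```bash
python3 go.py 424 270 160 107.8
```

```text
t 0.9 pos [328.6 -97.3 209.2] rpy [179.98  -0.    69.71] F [0.9 0.4 0.6] w 93.9 0.0
turn [ 0.     0.    -0.665] shift cm [37.76 -3.79  4.92]
```

>>> {"op": "move_arm", "data": {
  "deltas": [0, 0, -0.665, 37.6, -3.8, 4.9, -1, 0, 0, -0.665, 37.6, -3.8, 4.9, -1, 0, 0, -0.665, 37.6, -3.8, 4.9, -1, 0, 0, -0.665, 37.6, -3.8, 4.9, -1, 0, 0, -0.665, 37.6, -3.8, 4.9, -1, 0, 0, -0.665, 37.6, -3.8, 4.9, -1, 0, 0, -0.665, 37.6, -3.8, 4.9, -1, 0, 0, -0.665, 37.6, -3.8, 4.9, -1]
}}

```text
time: 1.7
tool_pos: [0.4227, 0.2697, 0.159]
ee_rot: [-3.14, -0.0, 1.886]
wrist_force: [0.2, -0.5, 0.2]
width: 0.0941
finger_force: 0.0
```

>>> {"op": "move_arm", "data": {
  "deltas": [0, 0, 0, 0, 0, 0, -1, 0, 0, 0, 0, 0, 0, -1, 0, 0, 0, 0, 0, 0, -1]
}}

```text
time: 2.0
tool_pos: [0.4231, 0.2657, 0.1605]
ee_rot: [-3.141, 0.001, 1.882]
wrist_force: [0.9, 0.1, 0.2]
width: 0.0938
finger_force: 0.0
```

```bash
python3 - <<'E'
from h import *
s=snap("scene"); Q=cloud(s); I=s["image"]; c=I[195:280,425:495]
cv2.imwrite("pics/rack1.png",cv2.resize(np.clip(c*1.6,0,255).astype(np.uint8),None,fx=6,fy=6,interpolation=cv2.INTER_CUBIC)[:,:,::-1])
# cast: where along the rack (initial pictures): points of block above 62 mm close to middle plane
for n,b in(("top",(195,270,245,320)),("scene",(430,205,485,275))):
    s=pickle.load(open(f"pics/{n}0.pkl","rb")); p=cloud(s)[b[1]:b[3],b[0]:b[2]].reshape(-1,3)*1e3
    a=np.radians(17.8); d=p[:,:2]-[423.7,270.4]; u=d@[np.cos(a),np.sin(a)]; v=d@[-np.sin(a),np.cos(a)]
    m=(p[:,2]>66)&(p[:,2]<100)&(abs(v)<11); print(n,m.sum(),np.percentile(u[m],[0,2,98,100]),np.percentile(v[m],[2,98]))
E
python3 go.py 423.7 270.4 58 107.8
```

```text
top 199 [-27.78915018 -26.74688314  25.13216235  27.32277711] [-8.1783701   6.15335102]
scene 318 [-27.36692089 -24.55342415  28.04710984  28.85561539] [-7.50465293  7.15227134]
t 2.05 pos [423.3 265.5 160.7] rpy [1.7999e+02 3.0000e-02 1.0779e+02] F [-0.  -0.3 -0.3] w 93.6 0.0
turn [ 0.  0. -0.] shift cm [ 0.45  0.19 10.27]
```

>>> {"op": "move_arm", "data": {
  "deltas": [0, 0, 0, 0.45, 0.2, 3, -1, 0, 0, 0, 0.45, 0.2, 6, -1, 0, 0, 0, 0.45, 0.2, 9, -1, 0, 0, 0, 0.45, 0.2, 10.2, -1, 0, 0, 0, 0.45, 0.2, 10.2, -1, 0, 0, 0, 0.45, 0.2, 10.2, -1]
}}

```text
time: 2.65
tool_pos: [0.4247, 0.2715, 0.0599]
ee_rot: [3.139, -0.0, 1.882]
wrist_force: [-0.2, 0.4, 0.6]
width: 0.0942
finger_force: 0.0
```

>>> {"op": "move_arm", "data": {
  "deltas": [0, 0, 0, 0, 0, 0, 1, 0, 0, 0, 0, 0, 0, 1, 0, 0, 0, 0, 0, 0, 1, 0, 0, 0, 0, 0, 0, 1, 0, 0, 0, 0, 0, 0, 1, 0, 0, 0, 0, 0, 0, 1, 0, 0, 0, 0, 0, 0, 1, 0, 0, 0, 0, 0, 0, 1]
}}

```text
time: 3.45
tool_pos: [0.4238, 0.2717, 0.0586]
ee_rot: [-3.141, -0.0, 1.883]
wrist_force: [-0.6, -0.3, 1.3]
width: 0.0556
finger_force: 30.0
```

>>> {"op": "move_arm", "data": {
  "deltas": [0, 0, 0, 0, 0, -1, 1, 0, 0, 0, 0, 0, -3, 1, 0, 0, 0, 0, 0, -5, 1, 0, 0, 0, 0, 0, -7, 1, 0, 0, 0, 0, 0, -9, 1, 0, 0, 0, 0, 0, -9.5, 1, 0, 0, 0, 0, 0, -9.5, 1]
}}

```text
time: 4.15
tool_pos: [0.4244, 0.2718, 0.1544]
ee_rot: [3.139, -0.0, 1.883]
wrist_force: [-0.0, 0.4, -1.7]
width: 0.0557
finger_force: 30.0
```

```bash
python3 - <<'E'
from h import *
s=snap("scene","pics/lift.png"); c=s["image"][130:290,380:520]
cv2.imwrite("pics/lift_c.png",cv2.resize(np.clip(c*1.6,0,255).astype(np.uint8),None,fx=3.5,fy=3.5,interpolation=cv2.INTER_CUBIC)[:,:,::-1])
E
python3 go.py 415 84 153 90
```

```text
t 4.2 pos [423.7 271.5 153.1] rpy [-1.7999e+02  1.0000e-02  1.0788e+02] F [-0.2  0.3 -2.2] w 55.5 30.0
turn [-0.     0.     0.312] shift cm [-17.58  -6.59   0.02]
```

View pics/lift_c.png

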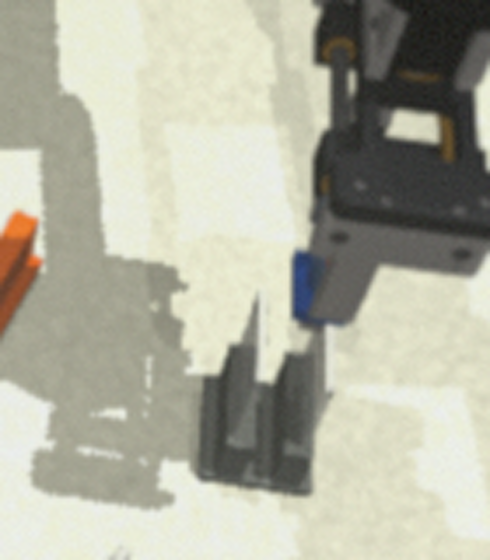

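The crop shows the cast held (blue collar at ~(305,285)), clear above the rack.

>>> {"op": "move_arm", "data": {
  "deltas": [0, 0, 0.312, -17.6, -6.6, 0, 1, 0, 0, 0.312, -17.6, -6.6, 0, 1, 0, 0, 0.312, -17.6, -6.6, 0, 1, 0, 0, 0.312, -17.6, -6.6, 0, 1, 0, 0, 0.312, -17.6, -6.6, 0, 1, 0, 0, 0.312, -17.6, -6.6, 0, 1, 0, 0, 0.312, -17.6, -6.6, 0, 1, 0, 0, 0.312, -17.6, -6.6, 0, 1]
}}

```text
time: 5.0
tool_pos: [0.4148, 0.0849, 0.153]
ee_rot: [-3.141, -0.0, 1.573]
wrist_force: [-0.2, -0.4, -0.7]
width: 0.0556
finger_force: 30.0
```

```bash
python3 go.py 415 84 58.6 90
python3 - <<'E'
from h import *
# rest gap (dark groove) and outer edges from top0
for n,b in(("top",(275,268,318,328)),("scene",(340,175,400,245))):
    s=pickle.load(open(f"pics/{n}0.pkl","rb")); P=cloud(s)[b[1]:b[3],b[0]:b[2]]*1e3; I=s["image"][b[1]:b[3],b[0]:b[2]].astype(int)
    o=(I[...,0]>I[...,2]*1.8); p=P[o]; p=p[(p[:,2]>34)&(p[:,2]<46)]
    for lo,hi in((372,400),(430,458)):
        y=p[(p[:,0]>lo)&(p[:,0]<hi),1]; h,e=np.histogram(y,bins=np.arange(56,112,2)); print(n,lo,h)
E
```

```text
t 5.0 pos [414.8  84.9 153. ] rpy [-1.7994e+02 -1.0000e-02  9.0120e+01] F [-0.2 -0.4 -0.7] w 55.6 30.0
turn [-0.001 -0.     0.002] shift cm [-0.09  0.03  9.44]
top 372 [ 0  0 12 12 12 10  2 12 12 12  0  0  0  0  0  0  0 11  8  4 12 12 12 12
 11  1  0]
top 430 [ 0  0  0 12 12 11 12  2 10 12  0  0  0  0  0  0  0  6 12  4  8 12 12 12
 12  0  0]
scene 372 [ 0  0  5  8 12  9 10  9  9 14 10  0  0  0  0  0  0  1  8 13  9 10 11  9
  9 15  0]
scene 430 [ 0  0  5 11 12 10 10 11 11 14 15  0  0  0  0  0  0  1 11 10 11 11 12 10
 10 19  2]
```

>>> {"op": "move_arm", "data": {
  "deltas": [0, 0, 0, 0, 0, 2, 1, 0, 0, 0, 0, 0, 4, 1, 0, 0, 0, 0, 0, 6, 1, 0, 0, 0, 0, 0, 7.5, 1, 0, 0, 0, 0, 0, 7.8, 1, 0, 0, 0, 0, 0, 7.8, 1]
}}

```text
time: 5.6
tool_pos: [0.4147, 0.0846, 0.075]
ee_rot: [-3.14, 0.0, 1.572]
wrist_force: [-0.5, -0.4, -0.3]
width: 0.056
finger_force: 30.0
```

```bash
python3 go.py 415 84.5 59 90
python3 - <<'E'
from h import *
s=snap("scene","pics/rest1.png"); c=s["image"][110:250,310:450]
cv2.imwrite("pics/rest1_c.png",cv2.resize(np.clip(c*1.6,0,255).astype(np.uint8),None,fx=4,fy=4,interpolation=cv2.INTER_CUBIC)[:,:,::-1])
E
```

```text
t 5.6 pos [414.7  84.6  75. ] rpy [-1.7992e+02  1.0000e-02  9.0090e+01] F [-0.5 -0.4 -0.3] w 56.0 30.0
turn [-0.001  0.     0.002] shift cm [-0.01  0.04  1.6 ]
```

View pics/rest1_c.png

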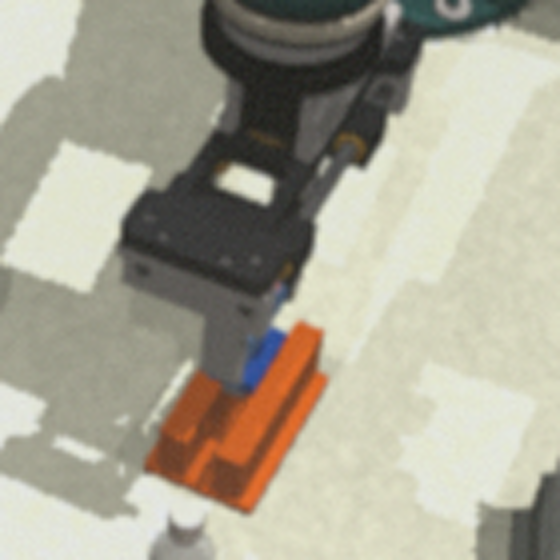

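The crop shows the cast's collar (265,360) just over the rest, aligned with the rails and centred on the gap.

>>> {"op": "move_arm", "data": {
  "deltas": [0, 0, 0, 0, 0, 0.4, 1, 0, 0, 0, 0, 0, 0.8, 1, 0, 0, 0, 0, 0, 1.2, 1, 0, 0, 0, 0, 0, 1.6, 1, 0, 0, 0, 0, 0, 1.6, 1, 0, 0, 0, 0, 0, 1.6, 1]
}}

```text
time: 6.25
tool_pos: [0.4149, 0.0838, 0.0594]
ee_rot: [-3.141, 0.0, 1.571]
wrist_force: [-0.1, 0.5, -1.3]
width: 0.0558
finger_force: 30.0
```

>>> {"op": "move_arm", "data": {
  "deltas": [0, 0, 0, 0, 0, 0.08, 1, 0, 0, 0, 0, 0, 0.08, 1, 0, 0, 0, 0, 0, 0.08, -1, 0, 0, 0, 0, 0, 0.08, -1, 0, 0, 0, 0, 0, 0.08, -1, 0, 0, 0, 0, 0, 0.08, -1, 0, 0, 0, 0, 0, 0.08, -1, 0, 0, 0, 0, 0, 0.08, -1]
}}

```text
time: 7.05
tool_pos: [0.4151, 0.0839, 0.0587]
ee_rot: [3.141, 0.0, 1.571]
wrist_force: [-0.3, 0.7, -0.3]
width: 0.0937
finger_force: 0.0
```

>>> {"op": "move_arm", "data": {
  "deltas": [0, 0, 0, 0, 0, -1, -1, 0, 0, 0, 0, 0, -3, -1, 0, 0, 0, 0, 0, -5, -1, 0, 0, 0, 0, 0, -7, -1, 0, 0, 0.15, 0, 0, -7, -1, 0, 0, 0.3, 0, 0, -7, -1, 0, 0, 0.45, 0, 0, -7, -1, 0, 0, 0.6, 0, 0, -7, -1]
}}

```text
time: 7.85
tool_pos: [0.4153, 0.0839, 0.1296]
ee_rot: [3.141, -0.001, 0.965]
wrist_force: [0.5, -0.2, 0.3]
width: 0.0941
finger_force: 0.0
```

>>> {"op": "move_arm", "data": {
  "deltas": [0, 0, 0.15, 0, 0, 0, -1, 0, 0, 0.3, 0, 0, 0, -1, 0, 0, 0.45, 0, 0, 0, -1, 0, 0, 0.6, 0, 0, 0, -1, 0, 0, 0.75, 0, 0, 0, -1, 0, 0, 0.9, 0, 0, 0, -1, 0, 0, 0.97, 0, 0, 0, -1, 0, 0, 0.97, 0, 0, 0, -1]
}}

```text
time: 8.65
tool_pos: [0.4153, 0.0839, 0.1294]
ee_rot: [3.142, -0.001, 0.001]
wrist_force: [-0.3, 0.3, 0.2]
width: 0.094
finger_force: 0.0
```

```bash
python3 go.py 415 84 58 0
python3 - <<'E'
from h import *
s=snap("scene","pics/rest2.png"); I=s["image"]; c=I[110:250,310:450]
cv2.imwrite("pics/rest2_c.png",cv2.resize(np.clip(c*1.6,0,255).astype(np.uint8),None,fx=4,fy=4,interpolation=cv2.INTER_CUBIC)[:,:,::-1])
P=cloud(s)*1e3; I=I.astype(int)
b=(I[...,2]>I[...,0]*1.5)&(I[...,2]>60); p=P[b]; p=p[(abs(p[:,0]-415)<70)&(abs(p[:,1]-84)<50)&(p[:,2]<110)]
if len(p): print(len(p),np.percentile(p,[2,50,98],axis=0).round(1))
E
```

```text
t 8.65 pos [415.3  83.9 129.4] rpy [ 1.8e+02 -6.0e-02  6.0e-02] F [-0.3  0.3  0.2] w 94.0 0.0
turn [ 0.    -0.001  0.001] shift cm [-0.03 -0.01  7.14]
38 [[405.7  84.9  46.7]
 [421.9  92.7  49. ]
 [434.8  95.4  51.1]]
```

View pics/rest2_c.png

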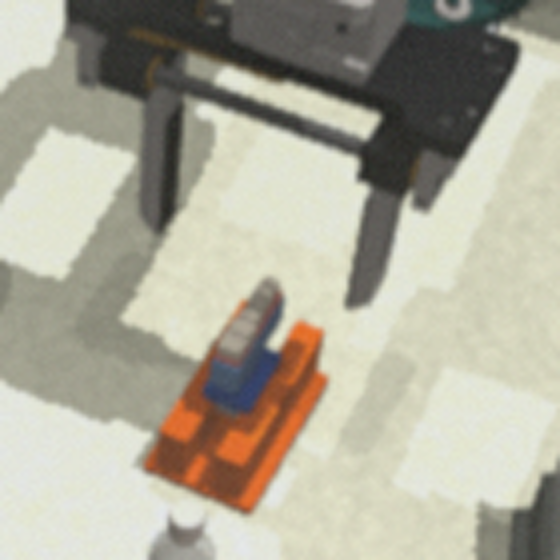

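The crop shows the cast hanging upright on the rest (collar at (245,385), top at 48 mm), with the fingers either side of its flat faces.

>>> {"op": "move_arm", "data": {
  "deltas": [0, 0, 0, 0, 0, 3, -1, 0, 0, 0, 0, 0, 6, -1, 0, 0, 0, 0, 0, 7.1, -1, 0, 0, 0, 0, 0, 7.1, -1, 0, 0, 0, 0, 0, 7.1, 1, 0, 0, 0, 0, 0, 7.1, 1, 0, 0, 0, 0, 0, 7.1, 1, 0, 0, 0, 0, 0, 7.1, 1]
}}

```text
time: 9.5
tool_pos: [0.4158, 0.0839, 0.0587]
ee_rot: [-3.142, -0.002, 0.001]
wrist_force: [-0.9, 0.2, 0.8]
width: 0.0656
finger_force: 0.0
```

>>> {"op": "move_arm", "data": {
  "deltas": [0, 0, 0, 0, 0, 0, 1, 0, 0, 0, 0, 0, 0, 1, 0, 0, 0, 0, 0, 0, 1, 0, 0, 0, 0, 0, 0, 1, 0, 0, 0, 0, 0, 0, 1]
}}

```text
time: 10.0
tool_pos: [0.415, 0.0839, 0.0576]
ee_rot: [3.141, 0.0, 0.001]
wrist_force: [0.4, 0.3, -0.2]
width: 0.025
finger_force: 0.0
```

>>> {"op": "move_arm", "data": {
  "deltas": [0, 0, 0, 0, 0, 0, 1, 0, 0, 0, 0, 0, 0, 1, 0, 0, 0, 0, 0, 0, 1, 0, 0, 0, 0, 0, 0, 1, 0, 0, 0, 0, 0, 0, 1]
}}

```text
time: 10.5
tool_pos: [0.415, 0.0838, 0.0576]
ee_rot: [3.141, 0.0, 0.001]
wrist_force: [-0.2, 0.4, -1.3]
width: 0.016
finger_force: 30.0
```

>>> {"op": "move_arm", "data": {
  "deltas": [0, 0, 0, 0, 0, -1, 1, 0, 0, 0, 0, 0, -3, 1, 0, 0, 0, 0, 0, -5, 1, 0, 0, 0, 0, 0, -7, 1, 0, 0, 0, 0, 0, -9, 1, 0, 0, 0, 0, 0, -10.5, 1, 0, 0, 0, 0, 0, -10.5, 1]
}}

```text
time: 11.2
tool_pos: [0.4166, 0.084, 0.1657]
ee_rot: [-3.141, -0.006, 0.001]
wrist_force: [0.9, -0.1, -0.9]
width: 0.0158
finger_force: 30.0
```

```bash
python3 go.py 629.3 -58 162 -2.5
python3 - <<'E'
from h import *
a=np.radians(-2.5); C=np.array([629.3,-58]); 
for n,b in(("top",(325,178,380,245)),("scene",(210,210,300,300))):
    s=pickle.load(open(f"pics/{n}0.pkl","rb")); p=cloud(s)[b[1]:b[3],b[0]:b[2]].reshape(-1,3)*1e3
    d=p[:,:2]-C; u=d@[np.cos(a),np.sin(a)]; v=d@[-np.sin(a),np.cos(a)]
    m=(p[:,2]>34)&(p[:,2]<47)&(abs(u)<30); print(n,"strut v",np.histogram(v[m],np.arange(-26,27,2))[0],np.percentile(v[m],[1,99]).round(1))
    m=(p[:,2]>80)&(abs(v)<19); print("cheeks u",np.histogram(u[m],np.arange(-52,53,2))[0])
E
```

```text
t 11.2 pos [416.6  84.  165.7] rpy [-1.7998e+02 -3.3000e-01  5.0000e-02] F [ 0.9 -0.1 -0.9] w 15.8 30.0
turn [-0.    -0.006  0.044] shift cm [21.25 14.22  0.49]
top strut v [ 0  0  9 23 18 10 18 22 23  0  0  0  0  0  0  0  6 17 23 22 20 15 18  0
  0  0] [-21.   19.8]
cheeks u [ 0  0  0  0 27 16 12  4  0  0  0  0  0  0  0  0  0  0  0  0  0  0  0  0
  0  0  0  0  0  0  0  0  0  0  0  0  0  0  0  0  0  0  0  0 15 27  8 12
  0  0  0  0]
scene strut v [ 0  0  6 20 19 17 21 20 23 17  0  0  0  0  0  0  8 25 31 31 27 25 41 46
  0  0] [-20.2  21.5]
cheeks u [ 0  0  0  0  6 21 49 57  1  0  0  0  0  0  0  0  0  0  0  0  0  0  0  0
  0  0  0  0  0  0  0  0  0  0  0  0  0  0  0  0  0  0  0  0  1 18 23 84
  4  0  0  0]
```

>>> {"op": "move_arm", "data": {
  "deltas": [0, 0, 0.044, 21.2, 14.2, 0.4, 1, 0, 0, 0.044, 21.2, 14.2, 0.4, 1, 0, 0, 0.044, 21.2, 14.2, 0.4, 1, 0, 0, 0.044, 21.2, 14.2, 0.4, 1, 0, 0, 0.044, 21.2, 14.2, 0.4, 1, 0, 0, 0.044, 21.2, 14.2, 0.4, 1, 0, 0, 0.044, 21.2, 14.2, 0.4, 1, 0, 0, 0.044, 21.2, 14.2, 0.4, 1]
}}

```text
time: 12.0
tool_pos: [0.6262, -0.0573, 0.1581]
ee_rot: [-3.141, 0.002, -0.043]
wrist_force: [-0.1, 0.5, -1.8]
width: 0.0161
finger_force: 30.0
```

```bash
python3 go.py 629.3 -58 77 -2.5
```

```text
t 12.0 pos [626.2 -57.3 158.1] rpy [-1.7997e+02  1.0000e-01 -2.4500e+00] F [-0.1  0.5 -1.8] w 16.1 30.0
turn [-0.001  0.002  0.001] shift cm [0.33 0.07 8.11]
```

>>> {"op": "move_arm", "data": {
  "deltas": [0, 0, 0, 0.15, 0.07, 0, 1, 0, 0, 0, 0.15, 0.07, 2, 1, 0, 0, 0, 0.15, 0.07, 4, 1, 0, 0, 0, 0.15, 0.07, 6, 1, 0, 0, 0, 0.15, 0.07, 8, 1, 0, 0, 0, 0.15, 0.07, 8, 1, 0, 0, 0, 0.15, 0.07, 8, 1]
}}

```text
time: 12.7
tool_pos: [0.6282, -0.058, 0.0796]
ee_rot: [3.142, -0.001, -0.042]
wrist_force: [-0.3, 1.3, -1.3]
width: 0.016
finger_force: 30.0
```

```bash
python3 go.py 629.3 -58 59 -2.5
python3 - <<'E'
from h import *
s=snap("scene","pics/st1.png"); I=s["image"]; c=I[190:310,190:330]
cv2.imwrite("pics/st1_c.png",cv2.resize(np.clip(c*1.6,0,255).astype(np.uint8),None,fx=4.5,fy=4.5,interpolation=cv2.INTER_CUBIC)[:,:,::-1])
E
```

```text
t 12.7 pos [628.2 -58.   79.6] rpy [ 1.80e+02 -4.00e-02 -2.42e+00] F [-0.3  1.3 -1.3] w 16.0 30.0
turn [ 0.    -0.001  0.001] shift cm [ 0.11 -0.    2.06]
```

View pics/st1_c.png

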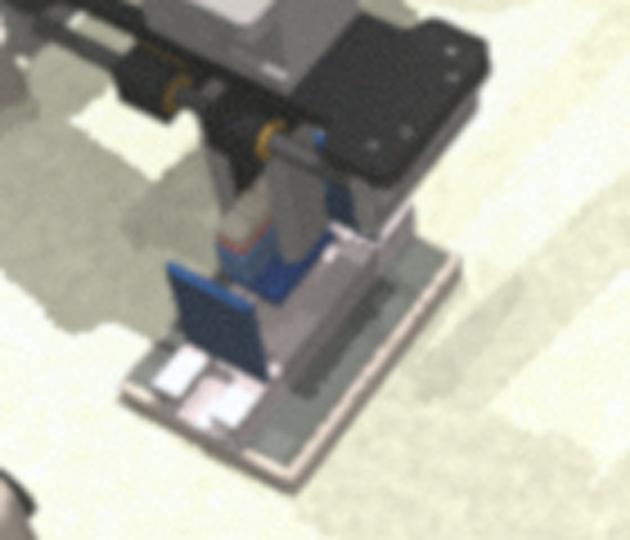

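The crop shows the cast between the two blue cheeks, aligned with the slot, just above the strut.

>>> {"op": "move_arm", "data": {
  "deltas": [0, 0, 0, 0.1, 0, 0.3, 1, 0, 0, 0, 0.1, 0, 0.6, 1, 0, 0, 0, 0.1, 0, 0.9, 1, 0, 0, 0, 0.1, 0, 1.1, 1, 0, 0, 0, 0.1, 0, 1.1, 1]
}}

```text
time: 13.25
tool_pos: [0.6293, -0.0588, 0.0671]
ee_rot: [-3.142, 0.001, -0.043]
wrist_force: [-0.7, 0.7, -2.7]
width: 0.0156
finger_force: 30.0
```

>>> {"op": "move_arm", "data": {
  "deltas": [0, 0, 0, 0, 0, 0.2, 1, 0, 0, 0, 0, 0, 0.4, 1, 0, 0, 0, 0, 0, 0.6, 1, 0, 0, 0, 0, 0, 0.8, 1, 0, 0, 0, 0, 0, 0.9, 1, 0, 0, 0, 0, 0, 0.9, 1, 0, 0, 0, 0, 0, 0.9, 1]
}}

```text
time: 13.95
tool_pos: [0.6297, -0.0588, 0.0587]
ee_rot: [3.142, -0.0, -0.043]
wrist_force: [0.5, -0.7, -1.6]
width: 0.0157
finger_force: 30.0
```

```bash
python3 go.py 629.3 -58 58.6 -2.5 629.3 -58 58.6 87.5
```

```text
t 13.95 pos [629.7 -58.8  58.7] rpy [ 1.80e+02 -1.00e-02 -2.48e+00] F [ 0.5 -0.7 -1.6] w 15.7 30.0
turn [ 0. -0.  0.] shift cm [-0.04 -0.08  0.01]
turn [ 0.   -0.   -1.57] shift cm [-0.04 -0.08  0.01]
```

>>> {"op": "move_arm", "data": {
  "deltas": [0, 0, -0.14, 0, -0.05, 0, 1, 0, 0, -0.28, 0, -0.05, 0, 1, 0, 0, -0.42, 0, -0.05, 0, 1, 0, 0, -0.56, 0, -0.05, 0, 1, 0, 0, -0.7, 0, -0.05, 0, 1, 0, 0, -0.84, 0, -0.05, 0, 1, 0, 0, -0.98, 0, -0.05, 0, 1, 0, 0, -0.98, 0, -0.05, 0, 1]
}}

```text
time: 14.75
tool_pos: [0.6297, -0.0583, 0.0587]
ee_rot: [3.141, 0.0, 0.937]
wrist_force: [-0.4, 0.4, -0.3]
width: 0.0158
finger_force: 30.0
```

```bash
python3 go.py 629.3 -58.3 58.6 87.5
```

```text
t 14.75 pos [629.7 -58.3  58.7] rpy [179.99   0.    53.66] F [-0.4  0.4 -0.3] w 15.8 30.0
turn [ 0.     0.    -0.591] shift cm [-0.02 -0.03  0.01]
```

>>> {"op": "move_arm", "data": {
  "deltas": [0, 0, -0.14, 0, 0, 0, 1, 0, 0, -0.28, 0, 0, 0, 1, 0, 0, -0.42, 0, 0, 0, 1, 0, 0, -0.56, 0, 0, 0, 1, 0, 0, -0.59, 0, 0, 0, 1, 0, 0, -0.59, 0, 0, 0, 1, 0, 0, -0.59, 0, 0, 0, 1]
}}

```text
time: 15.45
tool_pos: [0.6296, -0.0583, 0.0587]
ee_rot: [3.142, 0.0, 1.524]
wrist_force: [0.6, -0.5, -1.6]
width: 0.0162
finger_force: 30.0
```

>>> {"op": "move_arm", "data": {
  "deltas": [0, 0, 0, 0, 0, 0, 0.3, 0, 0, 0, 0, 0, 0, 0.3, 0, 0, 0, 0, 0, 0, 0.3, 0, 0, 0, 0, 0, 0, 0.3, 0, 0, 0, 0, 0, 0, 0.3, 0, 0, 0, 0, 0, 0, 0.3]
}}

```text
time: 16.05
tool_pos: [0.6296, -0.0583, 0.0587]
ee_rot: [3.142, 0.0, 1.527]
wrist_force: [0.4, 0.4, 0.2]
width: 0.0331
finger_force: 0.0
```

```bash
python3 go.py 629.3 -58.3 160 87.5
```

```text
t 16.05 pos [629.6 -58.3  58.7] rpy [1.800e+02 1.000e-02 8.747e+01] F [0.4 0.4 0.2] w 33.1 0.0
turn [ 0.     0.    -0.001] shift cm [  0.    -0.03 -10.13]
```

>>> {"op": "move_arm", "data": {
  "deltas": [0, 0, 0, 0, 0, -0.5, 0.3, 0, 0, 0, 0, 0, -1.5, 0.3, 0, 0, 0, 0, 0, -3, 0.3, 0, 0, 0, 0, 0, -5, 0.3, 0, 0, 0, 0, 0, -7, 0.3, 0, 0, 0, 0, 0, -9, 0.3, 0, 0, 0, 0, 0, -11, 0.3, 0, 0, 0, 0, 0, -11, 0.3]
}}

```text
time: 16.85
tool_pos: [0.6319, -0.0587, 0.1746]
ee_rot: [3.132, 0.001, 1.527]
wrist_force: [0.9, 1.1, 0.5]
width: 0.033
finger_force: 0.0
```

```bash
python3 go.py 363 -268 165 155
```

```text
t 16.85 pos [631.9 -58.7 174.6] rpy [1.7945e+02 8.0000e-02 8.7480e+01] F [0.9 1.1 0.5] w 33.0 0.0
turn [ 0.008  0.007 -1.178] shift cm [-22.09 -25.96   0.74]
```

>>> {"op": "move_arm", "data": {
  "deltas": [0, 0, -1.178, -22, -26, 0.5, 1, 0, 0, -1.178, -22, -26, 0.5, 1, 0, 0, -1.178, -22, -26, 0.5, 1, 0, 0, -1.178, -22, -26, 0.5, 1, 0, 0, -1.178, -22, -26, 0.5, 1, 0, 0, -1.178, -22, -26, 0.5, 1, 0, 0, -1.178, -22, -26, 0.5, 1, 0, 0, -1.178, -22, -26, 0.5, 1]
}}

```text
time: 17.65
tool_pos: [0.3573, -0.2682, 0.1635]
ee_rot: [-3.14, -0.0, 2.659]
wrist_force: [-0.0, 1.0, 0.4]
width: 0.0003
finger_force: 0.0
```

```bash
python3 - <<'E'
from h import *
s=snap("scene","pics/st2.png"); I=s["image"]; c=I[190:310,190:330]
P=cloud(s)*1e3; p=P[200:300,205:305].reshape(-1,3); a=np.radians(-2.5); d=p[:,:2]-[629.3,-58]; u=d@[np.cos(a),np.sin(a)]; v=d@[-np.sin(a),np.cos(a)]
m=(p[:,2]>68)&(abs(u)<30); print("cast top",np.nanmax(p[m,2]),cv2.minAreaRect(np.c_[u,v][m].astype(np.float32)))
cv2.imwrite("pics/st2_c.png",cv2.resize(np.clip(c*1.6,0,255).astype(np.uint8),None,fx=4,fy=4,interpolation=cv2.INTER_CUBIC)[:,:,::-1])
E
python3 go.py 363 -268 165 155
```

```text
cast top 95.88855772487814 ((2.6154446601867676, 0.8960056304931641), (16.11641502380371, 55.92249298095703), 0.22129292786121368)
t 17.7 pos [ 357.  -268.6  163.5] rpy [-1.7988e+02 -5.0000e-02  1.5255e+02] F [ 0.4 -0.3  0.4] w 0.0 0.0
turn [-0.002 -0.001 -0.043] shift cm [-0.5   0.33 -0.15]
```

View pics/st2_c.png

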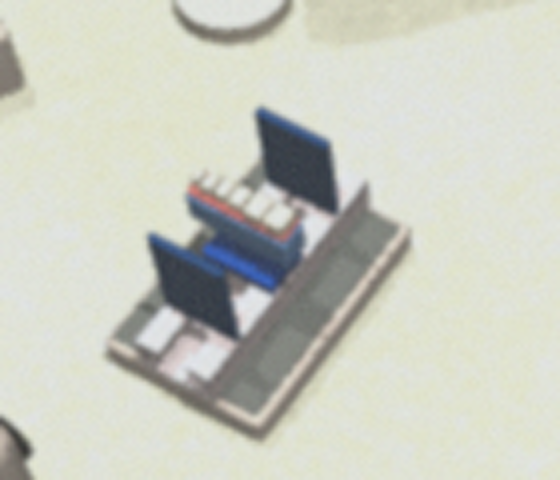

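The crop shows the cast upright across the slot between the cheeks (fit: 2.8 mm from the dock, 0.2° off). Next, the green switch.

>>> {"op": "move_arm", "data": {
  "deltas": [0, 0, -0.043, -0.5, 0.3, 2, 1, 0, 0, -0.043, -0.5, 0.3, 5, 1, 0, 0, -0.043, -0.5, 0.3, 8, 1, 0, 0, -0.043, -0.5, 0.3, 9.5, 1, 0, 0, -0.043, -0.5, 0.3, 9.5, 1, 0, 0, -0.043, -0.5, 0.3, 9.5, 1]
}}

```text
time: 18.3
tool_pos: [0.3665, -0.266, 0.0689]
ee_rot: [3.141, 0.0, 2.699]
wrist_force: [0.0, 0.2, 0.0]
width: 0.0006
finger_force: 0.0
```

```bash
python3 go.py 363.2 -267.9 68 155 396.3 -283.3 68 155
python3 - <<'E'
from h import *
s=robot.snapshot("scene"); I=s["image"].astype(int); P=cloud(s)*1e3
def g(): 
    m=(I[...,1]>I[...,0]*1.4)&(I[...,1]>I[...,2]*1.2)&(I[...,1]>40); m[:100]=0; m[180:]=0; m[:,:180]=0; m[:,260:]=0
    p=P[m]; return len(p),np.nanmedian(p[p[:,2]>60],axis=0) if len(p) else None
print(g())
E
```

```text
t 18.3 pos [ 366.5 -266.    68.9] rpy [179.99   0.   154.64] F [0.  0.2 0. ] w 0.6 0.0
turn [ 0.     0.    -0.006] shift cm [ 0.21 -0.31  0.09]
turn [ 0.     0.    -0.006] shift cm [-3.44 -0.28  0.09]
(53, array([ 401.78090653, -283.64410805,   74.78050125]))
```

>>> {"op": "move_arm", "data": {
  "deltas": [0, 0, 0, -0.5, -0.3, 0, 1, 0, 0, 0, -1, -0.3, 0, 1, 0, 0, 0, -1.5, -0.3, 0, 1, 0, 0, 0, -2, -0.3, 0, 1, 0, 0, 0, -2.5, -0.3, 0, 1, 0, 0, 0, -3, -0.3, 0, 1, 0, 0, 0, -3.5, -0.3, 0, 1, 0, 0, 0, -3.7, -0.3, 0, 1]
}}

```text
time: 19.15
tool_pos: [0.3993, -0.2853, 0.0688]
ee_rot: [3.141, 0.002, 2.7]
wrist_force: [-0.1, 0.1, 0.8]
width: 0.0004
finger_force: 0.0
```

```bash
cat > g.py <<'E'
from h import *
s=robot.snapshot("scene"); I=s["image"].astype(int); P=cloud(s)*1e3
m=(I[...,1]>I[...,0]*1.4)&(I[...,1]>I[...,2]*1.2)&(I[...,1]>40); m[:100]=0; m[180:]=0; m[:,:180]=0; m[:,260:]=0
p=P[m]; p=p[p[:,2]>60]; print(len(p), np.nanmedian(p,axis=0) if len(p) else None)
E
python3 g.py; python3 go.py
```

```text
37 [ 422.23499842 -291.25268782   80.79824725]
t 19.2 pos [ 399.3 -285.3   68.7] rpy [1.7999e+02 8.0000e-02 1.5469e+02] F [ 0.1 -0.5  0.1] w 0.4 0.0
```

Ball moved ~22 mm towards +x: snapped over, with no contact force. Back off and rise.

>>> {"op": "move_arm", "data": {
  "deltas": [0, 0, 0, 1.5, 0, 0, 1, 0, 0, 0, 3.5, 0, 0, 1, 0, 0, 0, 4, 0, -2, 1, 0, 0, 0, 4, 0, -5, 1, 0, 0, 0, 4, 0, -8, 1, 0, 0, 0, 4, 0, -11, 1, 0, 0, 0, 4, 0, -11, 1, 0, 0, 0, 4, 0, -11, 1]
}}

```text
time: 20.0
tool_pos: [0.3624, -0.2679, 0.1789]
ee_rot: [-3.141, 0.001, 2.7]
wrist_force: [-0.9, -1.0, -0.9]
width: 0.0007
finger_force: 0.0
```

```bash
python3 g.py; python3 go.py
python3 - <<'E'
from h import *
s=snap("scene","pics/end.png"); P=cloud(s)*1e3
p=P[200:300,205:305].reshape(-1,3); a=np.radians(-2.5); d=p[:,:2]-[629.3,-58]; u=d@[np.cos(a),np.sin(a)]; v=d@[-np.sin(a),np.cos(a)]
m=(p[:,2]>68)&(abs(u)<30); print(cv2.minAreaRect(np.c_[u,v][m].astype(np.float32)))
E
```

```text
34 [ 422.12667109 -293.17760653   82.446602  ]
t 20.05 pos [ 361.8 -267.4  177.6] rpy [ 1.7997e+02 -6.0000e-02  1.5468e+02] F [ 0.1 -0.   0. ] w 0.2 0.0
((2.529977321624756, 1.3773155212402344), (15.200566291809082, 54.712554931640625), 1.0826908349990845)
```

View pics/end.png

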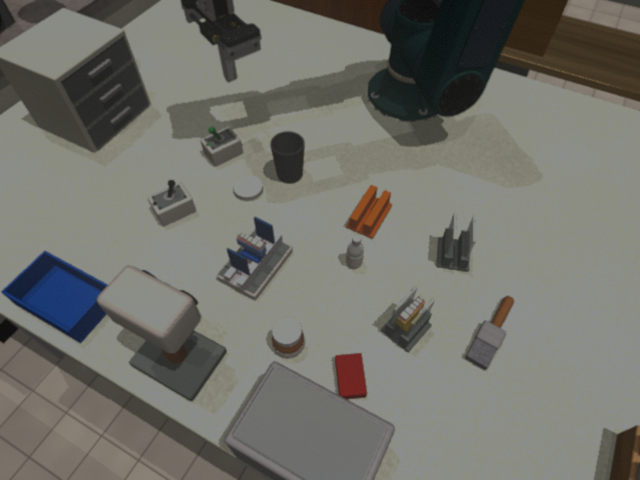

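The picture shows the cast across the slot at (252,243), the green lever tipped over at (212,131), the black lever unchanged at (171,186), and everything else in its place.

```bash
python3 -c "
from bench import robot
print(robot.close_job())"
```

```text
the job is handed in; nothing more can be done
None
```

The cast went via the orange rest into the scan stage and is locked across the slot, upright and about 3 mm from the dock; the green switch is on, nothing else was moved, and I handed the job in at about 20 s (no verdict was returned).

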